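# Press the lid onto a mixing tin with a guided platen

### The arm

A 6-joint arm with a two-finger parallel gripper is mounted at the origin on a cart in front of the work surface, level with it; the furniture and walls round the work are solid. World frame = base frame: x ahead of the robot, y to its left, z up, the work surface at z = 0. Lengths are in m, angles in rad, forces in N, time in s.
With the tool pointing down it reaches from about 0.425 to 0.95 m from the base axis. Payload 3.5 kg.
Tool frame: the origin (TCP) lies between the finger pads; the fingertips stand 25 mm ahead of it and the grasp point (between the pads) lies 6 mm ahead of it (ctrl.finger_overhang is the distance from the TCP to the fingertips, in m); x points along the fingers, y is the direction in which the jaws open and shut, and the axes are right-handed (so a half turn about x gives the same grasp; the last joint's range is limited). The gripper opens to 85 mm and grips with 20 to 120 N. Pads are 22 mm wide; open, the fingers measure 114 mm over their backs; the gripper's body (76 mm by 85 mm) begins 54 mm behind the grasp point. The pads swing forward as they close: fully open they stand 13 mm farther back than shut.
Start: joints at [-1.487, 0.286, 1.577, -0, 1.279, -0.15], TCP at [0.156, -0.657, 0.256] pointing down, gripper open.
Joint ranges: [-2.77, 2.77], [-0.9, 2.22], [0.21, 2.48], [-1.53, 4.67], [0.24, 2.81], [-2.84, 2.84]. Speed limits (rad/s): [2.79, 2.79, 3.14, 3.14, 3.14, 3.14].

### API

Orientations are given as a unit quaternion [x, y, z, w].
In Python, from plant import ctrl gives the robot as it stands.
- The arm moves only by the tool play_rows, never from a script. Its argument "targets" is a list of rows, each an object with "delta_pos": the shift along the world's x, y, z normalised to -1 to 1, where 1 is 1000 mm, a list of three; "delta_rot": the turn, a rotation vector about the world's x, y, z normalised to -1 to 1, where 1 is pi rad, a list of three; "claw": the finger opening in mm, from 0 to 85.4. In form: [{"delta_pos": [tx, ty, tz], "delta_rot": [wx, wy, wz], "claw": claw}, ...]. A call has 1 to 20 rows; each row is the pose to reach, as a shift and turn from the pose measured when the call began, turning the shorter way round; what a row does not reach only later rows make up. A row lasts 1/12 s, in which the tool goes at most 41.7 mm and 7.16 degrees, less where a joint would pass 70% of its speed; a pose out of reach is approached as far as the arm can. A call with a number of a shift or a turn outside -1 to 1 is refused whole. A call with a gripper value outside its range is refused whole. The fingers move at their own pace and stop on an object; "newtons" is the grip in N (left out, the last holds). Time passes only in rows, so rows that repeat a pose let the fingers close. It gives the time, the measured TCP pose, the force and the opening at its end, in the units of the state.
- ctrl.get_state(): the state, without advancing time (a new reading comes with each control period).
- ctrl.read_camera(name): name is "scene" or "side" or "wrist"; returns the picture (400x640x3 uint8, blue, green, red); there is no depth.
- ctrl.calibration(name): a dict with "fx", "fy", "cx", "cy" (pixels), "camera_from_world" (4x4, takes a point from world to camera coordinates). Camera axes: x right, y down, z forward; pixel columns grow to the right and rows downward; lengths in m; the calibration is good to about 2 mm. A picture is of the moment at which its call begins: read the wrist's pose just before it. calibration takes no time and is no camera call; for the wrist camera it gives the pose at the moment of the call.
- ctrl.sign_off(): hands the job in, once; it reports no verdict.
The state is a dict: "time": time; "qpos": joint angles; "dq": joint speeds; "joint_efforts": joint torques, N m; "eef_pos": TCP position; "tcp_rot": TCP orientation; "contact_force": force on the tool from outside, world axes, zero at the start; "wrist_torque": the same for the moment, N m; "opening": opening from 0.0 (shut) to 1.0 (fully open).
Only numpy, scipy, OpenCV 4.12 (cv2) and the standard library are available. Lean on these libraries where they do the work, as an engineer would, in place of code of your own. Each camera call takes 0.05 s, during which the arm holds its last target. There are 200 camera calls.

### The job

Close the mixing tin in the lid press: pick up the loose platen by its red handle, lower it squarely over the tall guide rod with its round foot above the tin, and push the tight blue lid down until you feel it bottom. Then keep pressing on the bottomed lid with about 16 newtons for a full second, never loading the press with more than 25 newtons at any time, and let go, leaving the platen resting square on the lid. Do not disturb the two bottles and the navy tin standing nearby.

Things in the scene. Friction and masses are not known exactly. Their poses are not given: they have to be found in the camera images.
- press: Fixed lid press: green base 170x104x15 mm with an open grey tin (54 mm across, rim 109 mm above the work surface) and one upright steel rod, 16 mm diameter, top at 200 mm, its last 2 mm bevelled to 12 mm diameter. Origin: on the work surface under the tin's axis; z up; x points from the tin's to the rod's axis, 75 mm away.
- rod_top (a point): Centre of the top end of the guide rod, 200 mm above the work surface.
- lid_top (a point): Centre of the top face of the blue plug lid (57 mm across, flange 3 mm thick), at the start 116 to 134 mm above the work surface. The lid slides straight down and is tight: it moves only under about 7 N. It bottoms on a firm rubber seal (about 12 N per mm) inside the tin, out of sight, 4 to 14 mm below where it starts; its flange may then still stand up to 8 mm above the rim.
- platen: Loose platen, 0.4 to 0.6 kg, lying upright on the work surface: round aluminium foot (64 mm across, 12 mm thick) under a red handle, and a short arm to a steel guide block (44x44x38 mm) with a 17 mm vertical through bore. Undersides flush. Origin: centre of the foot's underside; z up; x points to the bore's axis, 75 mm away. Centre of mass about 20 mm from the origin towards the bore.
- platen_grip (a point): Centre of the grip on the red handle, on the foot's axis and 42 mm above the underside. The handle is 26 mm wide along the platen's y (grip it there), 44 mm long along its x, and its top is 66 mm above the underside. Axes as the platen's.
- bore_mouth (a point): Centre of the lower mouth of the bore, level with the underside of the platen, 75 mm along the platen's x from its origin.
- brown_bottle: Bystander: small dark brown bottle, 45 mm across, 96 mm tall, origin at the centre of its underside. Leave alone.
- blue_bottle: Bystander: small blue bottle with a white cap, 41 mm across, 86 mm tall, origin at the centre of its underside. Leave alone.
- navy_tin: Bystander: navy blue paint tin, 72 mm across, 90 mm tall, origin at the centre of its underside. Leave alone.
Not all that is in view belongs to the job. There is more than one size of the press; the one meant has the size given above.

How it is judged:
On the way, in this order (a step that is already met when the one before it is completed fails the run):
1. the platen is threaded squarely on the rod, at least 20 mm down it (z of bore_mouth in the frame of press below 0.18 m and horizontal distance between bore_mouth and rod_top below 0.003 m and angle between platen's own z axis and vertical below 0.06 rad), for 0.1 s.
2. with the foot on the bottomed lid the platen keeps pressing with at least 12 N (the lid yields at about 7 N until it bottoms) (distance of lid_top from where it was at the start of the episode above 0.003 m and z of platen in the frame of lid_top below 0.002 m and horizontal distance between platen and lid_top below 0.012 m and contact force between platen and press above 12 N), for 0.9 s.
At the end, for the whole second after the job is handed in: The lid is pushed down (at least 3 mm from its start, bottomed in the step before); the platen sits on the rod (bore within 3 mm of the rod's axis) with its underside on the lid (within 2 mm), its foot's centre within 12 mm of the lid's centre, upright within 0.04 rad, at rest and released (distance of lid_top from where it was at the start of the episode above 0.003 m and horizontal distance between bore_mouth and rod_top below 0.003 m and z of platen in the frame of lid_top below 0.002 m and horizontal distance between platen and lid_top below 0.012 m and angle between platen's own z axis and vertical below 0.04 rad and linear speed of platen below 0.01 m/s and contact force between the fingers and platen below 0.1 N); the robot touches nothing.
It fails at once if the platen loads the press (rod, lid, tin or base) with more than 25 N (contact force between platen and press above 25 N).
It fails at once if the robot itself pushes the press with more than 5 N (contact force between any of the fingers, the arm and press above 5 N).
It fails at once if a bystander is moved more than 15 mm or tipped (distance of any of brown_bottle, blue_bottle, navy_tin from where it was at the start of the episode above 0.015 m or angle between any of brown_bottle, blue_bottle, navy_tin's own z axis and vertical above 0.25 rad).
It also fails if it takes over 64 s, if anything falls off the work surface, if the arm or the gripper's body presses on something with over 40 N, if the wrist force passes 120 N, or if a joint passes its speed limit or range.

## Working session

There is one attempt and no reset: what is moved stays moved. The work goes in short steps, Python scripts to look and compute and a tool call to move; the robot and the scene stay as the last step left them, time stands still between calls to the robot, and variables do not carry over. Pictures are saved under pics/ and viewed, about 8 in all and at most 12, crops included, and the job is handed in when it is done.

Besides the shell and the picture viewer there is one more tool, called after "Request:" by a JSON object that holds its "method" and its "body". play_rows: Moves the arm, as the interface text tells. Its arguments: {"type":"object","properties":{"targets":{"type":"array"},"newtons":{"type":"number"}},"required":["targets"]}

```bash
mkdir -p pics; ls; cat > h.py <<'E'
from plant import ctrl
import numpy as np, cv2
def ray(name,u,v,C=None):
    C=C or ctrl.calibration(name); T=np.array(C["camera_from_world"]);R=T[:3,:3];o=-R.T@T[:3,3]
    d=R.T@np.array([(u-C["cx"])/C["fx"],(v-C["cy"])/C["fy"],1]);return o,d/np.linalg.norm(d)
def onz(name,u,v,z,C=None):
    o,d=ray(name,u,v,C);return o+d*(z-o[2])/d[2]
def proj(name,p,C=None):
    C=C or ctrl.calibration(name);q=np.array(C["camera_from_world"])@np.append(p,1);return np.array([C["fx"]*q[0]/q[2]+C["cx"],C["fy"]*q[1]/q[2]+C["cy"]])
def tri(*rs):
    A=0;b=0
    for o,d in rs:
        M=np.eye(3)-np.outer(d,d);A=A+M;b=b+M@o
    return np.linalg.solve(A,b)
E
python3 - <<'E'
from h import *
s=ctrl.get_state();print(s)
for n in ("scene","side"):
    im=ctrl.read_camera(n);cv2.imwrite(f"pics/{n}0.png",im)
    C=ctrl.calibration(n);T=np.array(C["camera_from_world"]);print(n,C["fx"],-T[:3,:3].T@T[:3,3],T[2,:3])
E
```

```text
pics
{'time': 0.0, 'qpos': array([-1.48702733e+00,  2.87194354e-01,  1.57820288e+00, -1.49994771e-05,
        1.27858757e+00, -1.49964259e-01]), 'dq': array([ 1.26562944e-04, -9.52052370e-04, -7.27473555e-05,  5.74558161e-04,
       -1.31373302e-05,  6.00589430e-04]), 'joint_efforts': array([ 2.62384128e-04, -4.05982947e+01, -2.92625070e+01, -9.63543562e-05,
        5.84950758e-03, -7.34105043e-06]), 'eef_pos': array([ 0.15633509, -0.65602268,  0.25491396]), 'tcp_rot': array([ 0.70230574,  0.08329613, -0.70225991,  0.08160521]), 'contact_force': array([-0.2624682 , -0.3623834 , -0.50441115]), 'wrist_torque': array([-0.03704777, -0.02274063, -0.03447722]), 'opening': 0.997008213375724}
scene 435.96215777272545 [-0.13676065  0.4607168   1.09184705] [ 0.52021291 -0.43572214 -0.73452348]
side 414.04286522753443 [0.13106346 0.94190687 0.76363903] [ 0.31700732 -0.81431462 -0.48620783]
```

View pics/scene0.png

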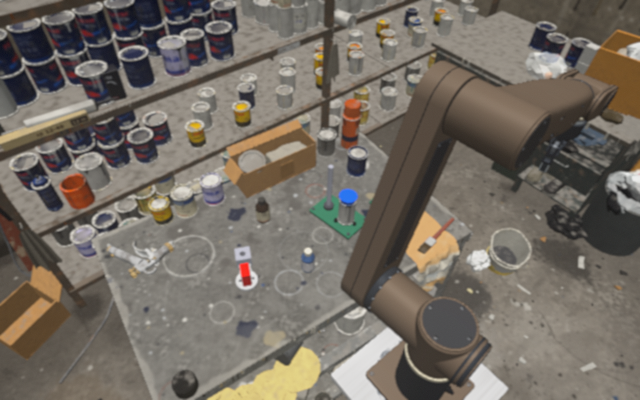

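View pics/side0.png

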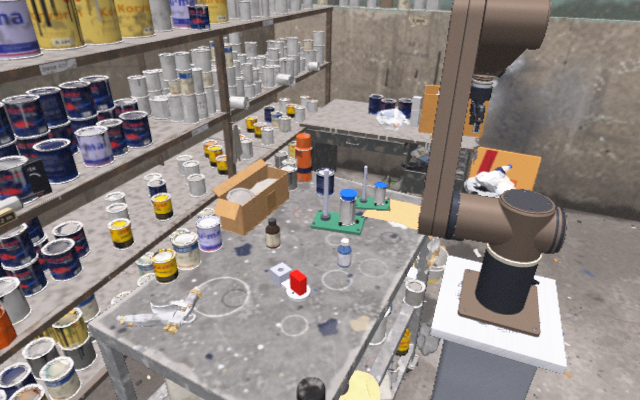

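Candidate presses in the side view are the larger one at (338,210) and a smaller one at (375,195), which the arm hides in the scene view. The platen is at (297,285), the bottles at (272,233) and (344,253), and the navy tin at (325,181). I'll measure both presses and check an enlarged crop.

```bash
python3 - <<'E'
from h import *
a=cv2.imread("pics/side0.png");b=cv2.imread("pics/scene0.png")
A=cv2.resize(a[150:310,250:410],(600,600),interpolation=cv2.INTER_CUBIC)[:, :];
B=cv2.resize(b[140:300,220:380],(600,600),interpolation=cv2.INTER_CUBIC)
cv2.imwrite("pics/crop.png",cv2.resize(np.hstack([A,B]),(800,400)))
for n,im in(("side",a),("scene",b)):
    hsv=cv2.cvtColor(im,cv2.COLOR_BGR2HSV)
    for c,lo,hi in(("red",(0,180,120),(8,255,255)),("blue",(100,170,120),(118,255,255)),("green",(70,120,40),(90,255,255))):
        m=cv2.inRange(hsv,lo,hi);k,l,st,ce=cv2.connectedComponentsWithStats(m)
        for i in range(1,k):
            if st[i,4]>25 and 200<ce[i][0]<420 and 150<ce[i][1]<320: print(n,c,st[i],ce[i].round(1))
E
```

```text
side red [290 270  16  25 297] [297.8 281.7]
side blue [375 182  12   6  50] [380.5 184.6]
side blue [340 189  17  11 142] [348.2 193.9]
side green [357 198  17  11  83] [366.5 203.3]
side green [379 204   9   6  28] [383.4 206.9]
side green [316 212  48  21 297] [336.5 222.9]
scene red [241 263   9  21 130] [245.  272.8]
scene blue [340 189  17  15 192] [347.9 196.1]
scene green [316 203  13  17  37] [321.5 211.3]
scene green [327 211  36  25 207] [345.5 223.7]
```

View pics/crop.png

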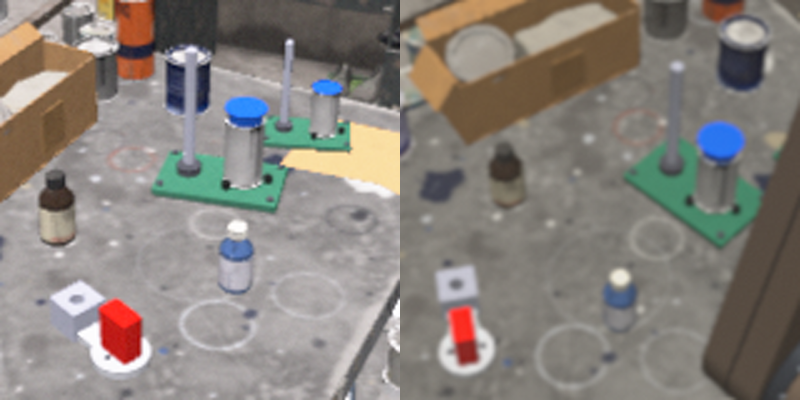

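The crop shows the larger press in both views: rod top at side (326,170) and scene (331,167), lid at side (348,193) and scene (348,194). Platen bore is at side (281,270) and scene (242,254). Next I check sizes.

```bash
python3 - <<'E'
from h import *
r=lambda n,u,v:ray(n,u,v)
P=lambda s,c:tri(r("side",*s),r("scene",*c)).round(4)
rod=P((326.4,170.6),(330.8,166.8));lid=P((348.4,192.8),(348,194));bore=P((281.2,269.6),(242.4,254));hd=P((298,281.7),(245,272.8))
print("rod",rod,"lid",lid,np.linalg.norm((rod-lid)[:2]));print("bore",bore,"handle",hd,np.linalg.norm((bore-hd)[:2]))
print("z-plane: rod",onz("side",326.4,170.6,.2),onz("scene",330.8,166.8,.2))
print("bore",onz("side",281.2,269.6,.038),onz("scene",242.4,254,.038))
print("htop",onz("side",298.4,273.5,.066),onz("scene",244.4,267,.066))
# small press width of lid
for n,u0,u1,v in(("side",340,357,194),("side",375,387,185)):
  print(np.linalg.norm(onz(n,u0,v,.125)-onz(n,u1,v,.125)))
print("rod base small?",onz("side",285/2.5+250,127/2.5+150,.02))
for k,s,c in(("brown",(272,233),None),("blue",(344,253),None)):print(k,onz("side",*s,.05))
print("bott blue",onz("scene",307,258,.05),"brown",onz("scene",262.5,210,.05),"navy",onz("scene",357,161,.05))
E
```

```text
rod [ 0.5625 -0.1842  0.195 ] lid [ 0.4907 -0.1968  0.1249] 0.07289718787443036
bore [0.5626 0.1467 0.0379] handle [0.499  0.1773 0.0419] 0.07057846697116621
z-plane: rod [ 0.55827728 -0.17383446  0.2       ] [ 0.55893519 -0.18069597  0.2       ]
bore [0.56242153 0.14687879 0.038     ] [0.56266334 0.14671538 0.038     ]
htop [0.4972705  0.17444509 0.066     ] [0.5035172  0.17442032 0.066     ]
0.055201001094354135
0.04080519107912137
rod base small? [ 0.47367327 -0.34455426  0.02      ]
brown [0.66129822 0.0132111  0.05      ]
blue [0.4235706  0.02334491 0.05      ]
bott blue [0.42783281 0.0125676  0.05      ] brown [0.65810617 0.00962869 0.05      ] navy [ 0.64156982 -0.38062493  0.05      ]
```

The larger press fits: lid measures 55 mm, tin-to-rod 73 mm, and the rod top and lid heights agree. The small one's lid is only about 41 mm. Now the turn needed to align the jaws with the platen.

```bash
cat >> h.py <<'E'
from scipy.spatial.transform import Rotation as Ro
def tool():
    s=ctrl.get_state();return np.array(s["eef_pos"]),Ro.from_quat(s["tcp_rot"]),s
def plan(p,jaw_deg):
    """delta_pos and delta_rot for TCP p, tool x down, jaw (tool y) at world angle jaw_deg"""
    e,R,s=tool();a=np.radians(jaw_deg);x=np.array([0,0,-1.]);y=np.array([np.cos(a),np.sin(a),0])
    G=Ro.from_matrix(np.c_[x,y,np.cross(x,y)]);w=(G*R.inv()).as_rotvec()/np.pi
    print("jaw now",np.degrees(np.arctan2(*R.as_matrix()[1::-1,1])).round(2),"tilt",np.degrees(np.arccos(-R.as_matrix()[2,0])).round(3),"dpos",(np.array(p)-e).round(4),"drot",w.round(4),"q6",s["qpos"][5].round(3))
E
python3 -c "
from h import *
plan((.5,.176,.3),65);plan((.5,.176,.3),-115)"
```

```text
jaw now -76.61 tilt 0.124 dpos [0.3436 0.8321 0.0449] drot [-2.000e-04 -9.000e-04  7.867e-01] q6 -0.15
jaw now -76.61 tilt 0.124 dpos [0.3436 0.8321 0.0449] drot [-7.000e-04  2.000e-04 -2.133e-01] q6 -0.15
```

Request:
{"method": "play_rows", "body": {"targets": [{"delta_pos": [0.1, 0.1, 0.15], "delta_rot": [0, 0, 0.05], "claw": 85}, {"delta_pos": [0.1, 0.1, 0.15], "delta_rot": [0, 0, 0.1], "claw": 85}, {"delta_pos": [0.1, 0.1, 0.15], "delta_rot": [0, 0, 0.15], "claw": 85}, {"delta_pos": [0.1, 0.1, 0.15], "delta_rot": [0, 0, 0.2], "claw": 85}, {"delta_pos": [0.1, 0.1, 0.15], "delta_rot": [0, 0, 0.25], "claw": 85}, {"delta_pos": [0.35, 0.35, 0.15], "delta_rot": [0, 0, 0.3], "claw": 85}, {"delta_pos": [0.35, 0.35, 0.15], "delta_rot": [0, 0, 0.34], "claw": 85}, {"delta_pos": [0.35, 0.35, 0.15], "delta_rot": [0, 0, 0.38], "claw": 85}, {"delta_pos": [0.35, 0.35, 0.15], "delta_rot": [0, 0, 0.42], "claw": 85}, {"delta_pos": [0.35, 0.35, 0.15], "delta_rot": [0, 0, 0.46], "claw": 85}, {"delta_pos": [0.35, 0.35, 0.15], "delta_rot": [0, 0, 0.5], "claw": 85}, {"delta_pos": [0.35, 0.35, 0.15], "delta_rot": [0, 0, 0.54], "claw": 85}, {"delta_pos": [0.35, 0.35, 0.15], "delta_rot": [0, 0, 0.58], "claw": 85}, {"delta_pos": [0.35, 0.35, 0.15], "delta_rot": [0, 0, 0.62], "claw": 85}, {"delta_pos": [0.35, 0.4, 0.15], "delta_rot": [0, 0, 0.66], "claw": 85}, {"delta_pos": [0.35, 0.5, 0.15], "delta_rot": [0, 0, 0.7], "claw": 85}, {"delta_pos": [0.35, 0.5, 0.15], "delta_rot": [0, 0, 0.74], "claw": 85}, {"delta_pos": [0.35, 0.55, 0.15], "delta_rot": [0, 0, 0.76], "claw": 85}, {"delta_pos": [0.35, 0.6, 0.15], "delta_rot": [0, 0, 0.78], "claw": 85}, {"delta_pos": [0.35, 0.65, 0.15], "delta_rot": [0, 0, 0.787], "claw": 85}]}}

```text
time: 1.77
eef_pos: [0.5057, -0.0541, 0.4045]
tcp_rot: [0.15, 0.691, -0.152, 0.69]
contact_force: [1.1, 0.5, 0.1]
opening: 0.995
```

```bash
python3 -c "
from h import *
plan((.485,.176,.22),65)"
```

```text
jaw now 65.37 tilt 0.134 dpos [-0.0207  0.2301 -0.1845] drot [ 0.0005 -0.0006 -0.002 ] q6 -1.446
```

Request:
{"method": "play_rows", "body": {"targets": [{"delta_pos": [-0.02, 0.23, -0.0], "delta_rot": [0, 0, -0.002], "claw": 85}, {"delta_pos": [-0.02, 0.23, 0.0], "delta_rot": [0, 0, -0.002], "claw": 85}, {"delta_pos": [-0.02, 0.23, -0.05], "delta_rot": [0, 0, -0.002], "claw": 85}, {"delta_pos": [-0.02, 0.23, -0.05], "delta_rot": [0, 0, -0.002], "claw": 85}, {"delta_pos": [-0.02, 0.23, -0.1], "delta_rot": [0, 0, -0.002], "claw": 85}, {"delta_pos": [-0.02, 0.23, -0.18], "delta_rot": [0, 0, -0.002], "claw": 85}, {"delta_pos": [-0.02, 0.23, -0.18], "delta_rot": [0, 0, -0.002], "claw": 85}, {"delta_pos": [-0.02, 0.23, -0.18], "delta_rot": [0, 0, -0.002], "claw": 85}, {"delta_pos": [-0.02, 0.23, -0.18], "delta_rot": [0, 0, -0.002], "claw": 85}, {"delta_pos": [-0.02, 0.23, -0.18], "delta_rot": [0, 0, -0.002], "claw": 85}, {"delta_pos": [-0.02, 0.23, -0.18], "delta_rot": [0, 0, -0.002], "claw": 85}]}}

```text
time: 2.68
eef_pos: [0.4865, 0.1757, 0.2259]
tcp_rot: [0.152, 0.69, -0.154, 0.69]
contact_force: [0.5, 0.8, 0.7]
opening: 0.993
```

```bash
python3 - <<'E'
from h import *
C=ctrl.calibration("wrist");im=ctrl.read_camera("wrist");cv2.imwrite("pics/w1.png",im)
T=np.array(C["camera_from_world"]);print(C["fx"],-T[:3,:3].T@T[:3,3],T[2,:3]);print(tool()[0])
print("expected handle top",proj("wrist",(.5,.1755,.066)),"bore",proj("wrist",(.5625,.1467,.038)))
hsv=cv2.cvtColor(im,cv2.COLOR_BGR2HSV);m=cv2.inRange(hsv,(0,180,100),(8,255,255))
cs,_=cv2.findContours(m,0,2);c=max(cs,key=cv2.contourArea);print(cv2.boundingRect(c),cv2.minAreaRect(c))
import pickle;pickle.dump(C,open("pics/w1.pkl","wb"))
E
```

```text
359.1673579719704 [0.41327749 0.20981799 0.34443372] [ 0.28387983 -0.13362252 -0.94950369]
[0.48738936 0.17558011 0.22735618]
expected handle top [325.45265661 193.5903106 ] bore [324.7918489  252.80652966]
(314, 156, 30, 60) ((328.5, 185.5), (59.0, 29.0), 90.0)
```

View pics/w1.png

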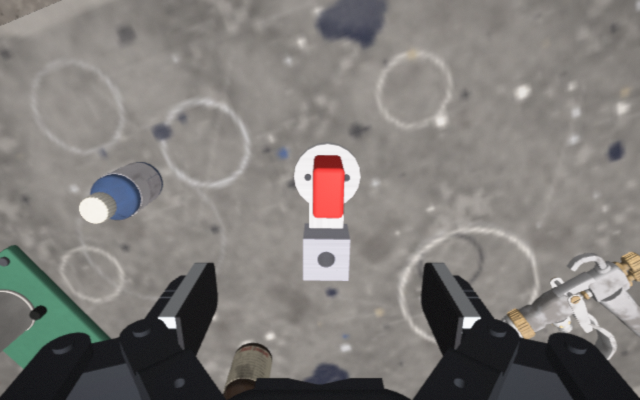

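Wrist view: red handle at (328,190), foot disc centred near (327,177), bore at (326,260). The blue bottle is at left, the press base lower left, and the brown bottle at the lower edge.

```bash
python3 - <<'E'
from h import *;import pickle
C=pickle.load(open("pics/w1.pkl","rb"));im=cv2.imread("pics/w1.png");hsv=cv2.cvtColor(im,cv2.COLOR_BGR2HSV)
m=cv2.inRange(hsv,(0,180,200),(8,255,255));cs,_=cv2.findContours(m,0,2);c=max(cs,key=cv2.contourArea);r=cv2.minAreaRect(c);print(r)
h=onz("wrist",*r[0],.066,C);print("handle top",h)
b=im[245:280,312:342].mean(2);ys,xs=np.where(b<130);u,v=xs.mean()+312,ys.mean()+245;print(u,v,len(xs))
bo=onz("wrist",u,v,.038,C);print("bore",bo)
w=cv2.inRange(hsv[130:215,280:380],(0,0,225),(180,40,255));ys,xs=np.where(w);print("foot bbox",xs.min()+280,xs.max()+280,ys.min()+130)
f0=onz("wrist",327.5,ys.min()+130,.012,C);print("foot far edge",f0)
d=(bo-h)[:2];print("dist",np.linalg.norm(d),"ang",np.degrees(np.arctan2(d[1],d[0])))
a=np.arctan2(d[1],d[0]);print("origin from bore",bo[:2]-.075*np.array([np.cos(a),np.sin(a)]),"from edge",f0[:2]+.032*np.array([np.cos(a),np.sin(a)]))
E
```

```text
((328.5, 191.5), (47.0, 29.0), 90.0)
handle top [0.49760141 0.17871474 0.066     ]
325.7049180327869 258.9016393442623 183
bore [0.56653983 0.1451908  0.038     ]
foot bbox 295 359 145
foot far edge [0.47209383 0.19067432 0.012     ]
dist 0.0766574221433192 ang -25.93310301830294
origin from bore [0.49909194 0.17798991] from edge [0.50087159 0.17668003]
```

```bash
python3 -c "
from h import *
plan((.5035,.1753,.048),64.1)"
```

```text
jaw now 64.98 tilt 0.165 dpos [ 0.0161 -0.0003 -0.1794] drot [ 0.0004  0.0008 -0.0049] q6 -0.983
```

Request:
{"method": "play_rows", "body": {"targets": [{"delta_pos": [0.016, 0, -0.04], "delta_rot": [0.0004, 0.0008, -0.005], "claw": 85}, {"delta_pos": [0.016, 0, -0.08], "delta_rot": [0.0004, 0.0008, -0.005], "claw": 85}, {"delta_pos": [0.016, 0, -0.11], "delta_rot": [0.0004, 0.0008, -0.005], "claw": 85}, {"delta_pos": [0.016, 0, -0.14], "delta_rot": [0.0004, 0.0008, -0.005], "claw": 70}, {"delta_pos": [0.016, 0, -0.16], "delta_rot": [0.0004, 0.0008, -0.005], "claw": 60}, {"delta_pos": [0.016, 0, -0.17], "delta_rot": [0.0004, 0.0008, -0.005], "claw": 50}, {"delta_pos": [0.016, 0, -0.179], "delta_rot": [0.0004, 0.0008, -0.005], "claw": 50}, {"delta_pos": [0.016, 0, -0.179], "delta_rot": [0.0004, 0.0008, -0.005], "claw": 50}, {"delta_pos": [0.016, 0, -0.179], "delta_rot": [0.0004, 0.0008, -0.005], "claw": 50}, {"delta_pos": [0.016, 0, -0.179], "delta_rot": [0.0004, 0.0008, -0.005], "claw": 50}]}}

```text
time: 3.57
eef_pos: [0.5051, 0.1757, 0.0504]
tcp_rot: [0.159, 0.688, -0.158, 0.69]
contact_force: [0.1, -0.1, 0.4]
opening: 0.584
```

```bash
python3 -c "
from h import *
plan((.5035,.1753,.048),64.1)
print(ctrl.get_state()['contact_force'],ctrl.get_state()['opening'])"
```

```text
jaw now 64.07 tilt 0.232 dpos [-0.0016 -0.0004 -0.0024] drot [-0.0002  0.0013  0.0002] q6 -0.973
[ 0.11913015 -0.05297756  0.39243766] 0.5843679706455324
```

Request:
{"method": "play_rows", "body": {"targets": [{"delta_pos": [-0.0015, 0, -0.002], "delta_rot": [0, 0.0013, 0], "claw": 30}, {"delta_pos": [-0.0015, 0, -0.002], "delta_rot": [0, 0.0013, 0], "claw": 20}, {"delta_pos": [-0.0015, 0, -0.002], "delta_rot": [0, 0.0013, 0], "claw": 15}, {"delta_pos": [-0.0015, 0, -0.002], "delta_rot": [0, 0.0013, 0], "claw": 15}, {"delta_pos": [-0.0015, 0, -0.002], "delta_rot": [0, 0.0013, 0], "claw": 15}, {"delta_pos": [-0.0015, 0, -0.002], "delta_rot": [0, 0.0013, 0], "claw": 15}], "newtons": 90}}

```text
time: 4.07
eef_pos: [0.5047, 0.1758, 0.0501]
tcp_rot: [0.159, 0.688, -0.158, 0.69]
contact_force: [-2.0, -0.8, 6.7]
opening: 0.293
```

```bash
python3 -c "
from h import *
plan((.5035,.1753,.048),64.1)
s=ctrl.get_state();print(s['contact_force'],s['wrist_torque'],s['opening'])"
```

```text
jaw now 64.09 tilt 0.126 dpos [-0.0012 -0.0005 -0.0021] drot [-0.0002  0.0007  0.0001] q6 -0.974
[-2.03004402 -0.76084597  6.74204877] [-0.21261604  0.26879058  0.00425639] 0.2928872360726449
```

Request:
{"method": "play_rows", "body": {"targets": [{"delta_pos": [0, 0, 0.02], "delta_rot": [0, 0, 0], "claw": 15}, {"delta_pos": [0, 0, 0.05], "delta_rot": [0, 0, 0], "claw": 15}, {"delta_pos": [0, 0, 0.08], "delta_rot": [0, 0, 0], "claw": 15}, {"delta_pos": [0, 0, 0.11], "delta_rot": [0, 0, 0], "claw": 15}, {"delta_pos": [0, 0, 0.14], "delta_rot": [0, 0, 0], "claw": 15}, {"delta_pos": [0, 0, 0.17], "delta_rot": [0, 0, 0], "claw": 15}, {"delta_pos": [0, 0, 0.2], "delta_rot": [0, 0, 0], "claw": 15}, {"delta_pos": [0, 0, 0.23], "delta_rot": [0, 0, 0], "claw": 15}, {"delta_pos": [0, -0.02, 0.25], "delta_rot": [0, 0, 0.02], "claw": 15}, {"delta_pos": [-0.003, -0.05, 0.25], "delta_rot": [0, 0, 0.04], "claw": 15}, {"delta_pos": [-0.006, -0.08, 0.25], "delta_rot": [0, 0, 0.06], "claw": 15}, {"delta_pos": [-0.008, -0.11, 0.25], "delta_rot": [0, 0, 0.08], "claw": 15}, {"delta_pos": [-0.01, -0.14, 0.25], "delta_rot": [0, 0, 0.1], "claw": 15}, {"delta_pos": [-0.012, -0.17, 0.25], "delta_rot": [0, 0, 0.12], "claw": 15}, {"delta_pos": [-0.013, -0.2, 0.25], "delta_rot": [0, 0, 0.14], "claw": 15}, {"delta_pos": [-0.014, -0.23, 0.25], "delta_rot": [0, 0, 0.16], "claw": 15}, {"delta_pos": [-0.014, -0.26, 0.25], "delta_rot": [0, 0, 0.18], "claw": 15}, {"delta_pos": [-0.014, -0.28, 0.25], "delta_rot": [0, 0, 0.2], "claw": 15}, {"delta_pos": [-0.014, -0.298, 0.25], "delta_rot": [0, 0, 0.205], "claw": 15}, {"delta_pos": [-0.014, -0.298, 0.25], "delta_rot": [0, 0, 0.205], "claw": 15}], "newtons": 90}}

```text
time: 5.73
eef_pos: [0.4894, -0.1248, 0.2975]
tcp_rot: [-0.066, 0.705, 0.067, 0.703]
contact_force: [-0.5, -0.4, -5.4]
opening: 0.297
```

Request:
{"method": "play_rows", "body": {"targets": [{"delta_pos": [0, 0, 0], "delta_rot": [0, 0, 0], "claw": 15}, {"delta_pos": [0, 0, 0], "delta_rot": [0, 0, 0], "claw": 15}, {"delta_pos": [0, 0, 0], "delta_rot": [0, 0, 0], "claw": 15}]}}

```text
time: 5.98
eef_pos: [0.4888, -0.1238, 0.2961]
tcp_rot: [-0.066, 0.706, 0.068, 0.702]
contact_force: [0.9, 0.7, -6.1]
opening: 0.292
```

```bash
python3 - <<'E'
from h import *
import pickle
plan((.491,-.123,.3),101);s=ctrl.get_state();print(s["eef_pos"],s["contact_force"],s["wrist_torque"],s["opening"],np.abs(s["dq"]).max())
C=ctrl.calibration("wrist");im=ctrl.read_camera("wrist");cv2.imwrite("pics/w2.png",im);pickle.dump(C,open("pics/w2.pkl","wb"))
E
```

```text
jaw now 100.85 tilt 0.345 dpos [0.0022 0.0008 0.0039] drot [-0.0009 -0.0017  0.0008] q6 -2.21
[ 0.48882401 -0.12382385  0.2961168 ] [ 0.93258203  0.68850091 -6.07966737] [-0.04528914  0.06989755  0.03629092] 0.29198452470565706 0.014546698719105997
```

View pics/w2.png

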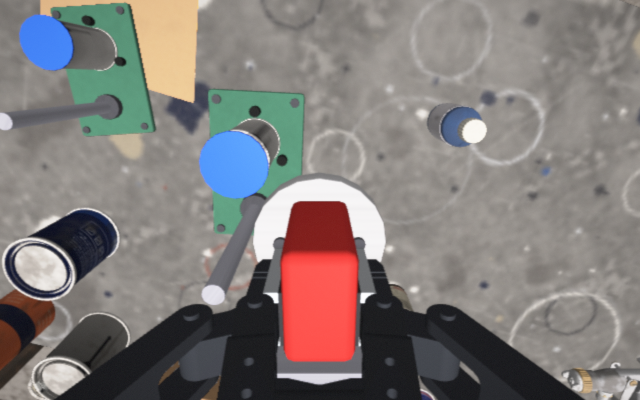

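Wrist view: the platen is held, red handle top centred near (320,305), foot disc behind it. The correct press has rod top at (213,294) and lid at (235,165); the small press is at upper left.

```bash
cat > m.py <<'E'
from h import *;import pickle,sys
def meas(tag,win,lidwin,zl=.125):
    C=pickle.load(open(f"pics/{tag}.pkl","rb"));im=cv2.imread(f"pics/{tag}.png");hsv=cv2.cvtColor(im,cv2.COLOR_BGR2HSV)
    big=lambda m:max(cv2.findContours(m,0,1)[0],key=cv2.contourArea)
    x0,x1,y0,y1=win;g=(im[y0:y1,x0:x1].min(2)>185).astype(np.uint8);c=big(g);e=cv2.minAreaRect(c);rt=np.array(e[0])+(x0,y0);print("rod px",rt,e[1])
    x0,x1,y0,y1=lidwin;l=big(cv2.inRange(hsv[y0:y1,x0:x1],(100,170,200),(118,255,255)));el=cv2.fitEllipse(cv2.convexHull(l));lp=np.array(el[0])+(x0,y0);print("lid px",lp,el[1])
    m=cv2.inRange(hsv,(0,150,200),(10,255,255));h=cv2.minAreaRect(big(m));print("handle top px",h)
    return C,rt,lp,h
if __name__=="__main__":
    C,rt,lp,h=meas("w2",(195,232,275,312),(190,280,120,205))
    rod=onz("wrist",*rt,.2,C);lid=onz("wrist",*lp,.125,C);d=(rod-lid)[:2];print(rod,lid,np.linalg.norm(d),np.degrees(np.arctan2(d[1],d[0])))
    zt=.2961-.05+.066
    print("handle top",onz("wrist",*h[0],zt,C))
    # base edges: left, right, far corners at z=.015
    for p in((211,90),(304,95),(303,185),(214,232)):print(onz("wrist",*p,.015,C))
    for p in((285,249),(355,249),(283,357),(357,357)):print("h corner",onz("wrist",*p,zt,C))
E
python3 m.py
```

```text
rod px [212.5 294.5] (19.0, 21.0)
lid px [225.5506897  167.64157486] (46.103721618652344, 60.59844207763672)
handle top px ((319.5, 306.5), (107.0, 75.0), 90.0)
[ 0.56390431 -0.18383874  0.2       ] [ 0.49416901 -0.20077841  0.125     ] 0.07176324561004714 13.65349076574817
handle top [ 0.48167991 -0.12508934  0.3121    ]
[ 0.44404303 -0.24867097  0.015     ]
[ 0.43029985 -0.15017592  0.015     ]
[ 0.52976796 -0.13347683  0.015     ]
[ 0.6084717  -0.22885029  0.015     ]
h corner [ 0.46277375 -0.13988797  0.3121    ]
h corner [ 0.45861526 -0.11808007  0.3121    ]
h corner [ 0.50458606 -0.13379126  0.3121    ]
h corner [ 0.49973366 -0.10808416  0.3121    ]
```

Request:
{"method": "play_rows", "body": {"targets": [{"delta_pos": [0.002, -0.015, 0.003], "delta_rot": [-0.0009, -0.0017, -0.003], "claw": 15}, {"delta_pos": [0.004, -0.035, 0.003], "delta_rot": [-0.0009, -0.0017, -0.0075], "claw": 15}, {"delta_pos": [0.006, -0.055, 0.003], "delta_rot": [-0.0009, -0.0017, -0.0075], "claw": 15}, {"delta_pos": [0.008, -0.067, 0.003], "delta_rot": [-0.0009, -0.0017, -0.0075], "claw": 15}, {"delta_pos": [0.008, -0.0713, -0.005], "delta_rot": [-0.0009, -0.0017, -0.0075], "claw": 15}, {"delta_pos": [0.008, -0.0713, -0.015], "delta_rot": [-0.0009, -0.0017, -0.0075], "claw": 15}, {"delta_pos": [0.008, -0.0713, -0.022], "delta_rot": [-0.0009, -0.0017, -0.0075], "claw": 15}, {"delta_pos": [0.008, -0.0713, -0.022], "delta_rot": [-0.0009, -0.0017, -0.0075], "claw": 15}, {"delta_pos": [0.008, -0.0713, -0.022], "delta_rot": [-0.0009, -0.0017, -0.0075], "claw": 15}, {"delta_pos": [0.008, -0.0713, -0.022], "delta_rot": [-0.0009, -0.0017, -0.0075], "claw": 15}]}}

```text
time: 6.87
eef_pos: [0.4971, -0.1944, 0.2745]
tcp_rot: [-0.059, 0.704, 0.059, 0.705]
contact_force: [-0.2, -0.8, -4.7]
opening: 0.295
```

```bash
python3 - <<'E'
from h import *
plan((.4965,-.1951,.265),99.5);e,R,s=tool();print(e,s["contact_force"],s["wrist_torque"])
A=ctrl.read_camera("side");B=ctrl.read_camera("scene");W=ctrl.read_camera("wrist")
cv2.imwrite("pics/s3.png",A);cv2.imwrite("pics/c3.png",B);cv2.imwrite("pics/w3.png",W)
x=R.as_matrix();psi=np.arctan2(x[1,1],x[0,1])-np.pi/2;b=e+.0683*np.array([np.cos(psi),np.sin(psi),0])
for n in("side","scene"):
  print(n,"bore top",proj(n,b+[0,0,-.012]),"rodtop",proj(n,(.5639,-.1838,.2)),"rodbase",proj(n,(.5639,-.1838,.015)))
a=cv2.resize(A[120:240,280:400],(400,400),interpolation=cv2.INTER_CUBIC);b=cv2.resize(B[120:240,290:410],(400,400),interpolation=cv2.INTER_CUBIC)
cv2.imwrite("pics/crop3.png",np.hstack([a,b]))
E
```

```text
jaw now 99.57 tilt 0.055 dpos [-0.0006 -0.0007 -0.0095] drot [ 0.      0.0003 -0.0004] q6 -2.301
[ 0.49712794 -0.19440828  0.27451836] [-0.17049073 -0.76268706 -4.68239081] [-0.02757601 -0.0033602  -0.07193528]
side bore top [326.00277733 151.02168193] rodtop [325.90470852 169.08081245] rodbase [324.93812679 218.13512315]
scene bore top [331.08760436 149.58490091] rodtop [330.51357764 165.45574958] rodbase [328.1819913  206.47855885]
```

View pics/crop3.png

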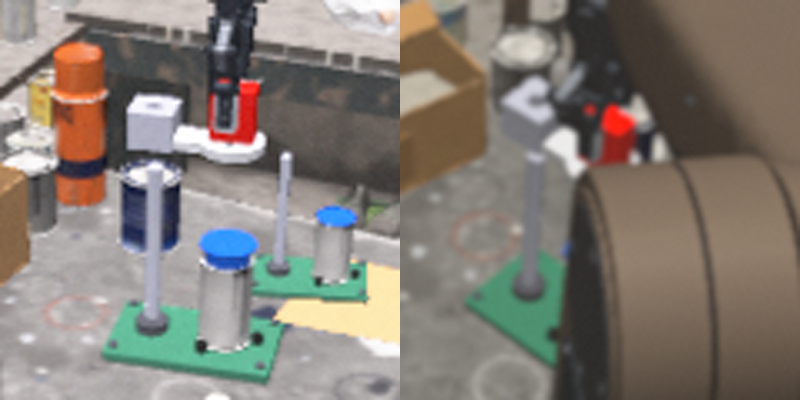

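Side crop: bore (326.2,151.2) and rod top (326.2,170.1) agree with the prediction to within 1 px. The scene crop is less clear: block near (329,149), rod top (331,166.5). I'll zoom in there.

```bash
python3 - <<'E'
from h import *
B=cv2.imread("pics/c3.png");A=cv2.imread("pics/s3.png")
f=lambda I,x,y:cv2.resize(I[y:y+50,x:x+40],(400,500),interpolation=cv2.INTER_CUBIC)
cv2.imwrite("pics/crop4.png",np.hstack([f(A,306,132),f(B,312,132)]))
E
```

```text
(no output)
```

View pics/crop4.png

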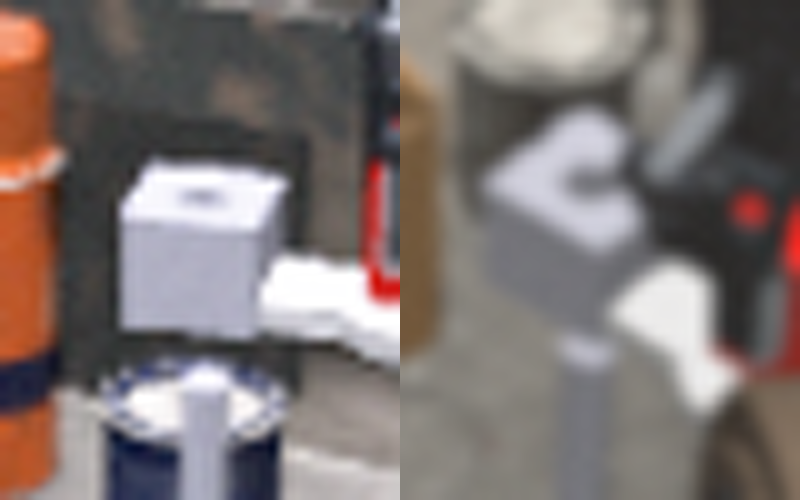

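Zoomed, the scene bore is at (331.0,149.8) and the side bore at (326.5,151.7). Rod and bore agree with the predictions within about 1 px in both views, and the block looks square. I'll descend gently and feel for contact.

Request:
{"method": "play_rows", "body": {"targets": [{"delta_pos": [-0.0006, -0.0007, -0.008], "delta_rot": [0, 0.0003, 0], "claw": 15}, {"delta_pos": [-0.0006, -0.0007, -0.016], "delta_rot": [0, 0.0003, 0], "claw": 15}, {"delta_pos": [-0.0006, -0.0007, -0.02], "delta_rot": [0, 0.0003, 0], "claw": 15}, {"delta_pos": [-0.0006, -0.0007, -0.022], "delta_rot": [0, 0.0003, 0], "claw": 15}, {"delta_pos": [-0.0006, -0.0007, -0.024], "delta_rot": [0, 0.0003, 0], "claw": 15}, {"delta_pos": [-0.0006, -0.0007, -0.026], "delta_rot": [0, 0.0003, 0], "claw": 15}, {"delta_pos": [-0.0006, -0.0007, -0.027], "delta_rot": [0, 0.0003, 0], "claw": 15}, {"delta_pos": [-0.0006, -0.0007, -0.027], "delta_rot": [0, 0.0003, 0], "claw": 15}]}}

```text
time: 7.68
eef_pos: [0.4968, -0.1956, 0.2483]
tcp_rot: [-0.059, 0.704, 0.059, 0.705]
contact_force: [-0.9, -0.1, -5.2]
opening: 0.293
```

```bash
cat >t.py <<'E'
from h import *
plan((.4965,-.1951,.265),99.5);e,R,s=tool();print(e.round(4),s["contact_force"].round(2),s["wrist_torque"].round(3),s["time"])
E
python3 t.py
```

```text
jaw now 99.55 tilt 0.081 dpos [-0.0003  0.0005  0.0167] drot [ 0.0003  0.0004 -0.0003] q6 -2.303
[ 0.4968 -0.1956  0.2483] [-0.87 -0.09 -5.22] [-0.     0.074 -0.016] 7.6833
```

Request:
{"method": "play_rows", "body": {"targets": [{"delta_pos": [0, 0.0005, -0.001], "delta_rot": [0, 0.0004, 0], "claw": 15}, {"delta_pos": [0, 0.0005, -0.002], "delta_rot": [0, 0.0004, 0], "claw": 15}, {"delta_pos": [0, 0.0005, -0.003], "delta_rot": [0, 0.0004, 0], "claw": 15}, {"delta_pos": [0, 0.0005, -0.004], "delta_rot": [0, 0.0004, 0], "claw": 15}, {"delta_pos": [0, 0.0005, -0.004], "delta_rot": [0, 0.0004, 0], "claw": 15}]}}

```text
time: 8.1
eef_pos: [0.4966, -0.1952, 0.244]
tcp_rot: [-0.059, 0.705, 0.059, 0.704]
contact_force: [-1.5, -0.5, -5.0]
opening: 0.287
```

```bash
python3 t.py
```

```text
jaw now 99.55 tilt 0.067 dpos [-0.0001  0.0001  0.021 ] drot [ 0.0003 -0.0002 -0.0003] q6 -2.301
[ 0.4966 -0.1952  0.244 ] [-1.53 -0.46 -5.03] [-0.163  0.264 -0.039] 8.1
```

Request:
{"method": "play_rows", "body": {"targets": [{"delta_pos": [-0.0003, 0, -0.002], "delta_rot": [0, 0, 0], "claw": 15}, {"delta_pos": [-0.0003, 0, -0.004], "delta_rot": [0, 0, 0], "claw": 15}, {"delta_pos": [-0.0003, 0, -0.006], "delta_rot": [0, 0, 0], "claw": 15}, {"delta_pos": [-0.0003, 0, -0.008], "delta_rot": [0, 0, 0], "claw": 15}, {"delta_pos": [-0.0003, 0, -0.008], "delta_rot": [0, 0, 0], "claw": 15}]}}

```text
time: 8.52
eef_pos: [0.4962, -0.195, 0.2352]
tcp_rot: [-0.059, 0.705, 0.059, 0.704]
contact_force: [-0.8, -0.8, -5.9]
opening: 0.295
```

```bash
python3 t.py
```

```text
jaw now 99.54 tilt 0.071 dpos [ 0.0003 -0.0001  0.0298] drot [ 0.0001 -0.0004 -0.0002] q6 -2.301
[ 0.4962 -0.195   0.2352] [-0.83 -0.85 -5.89] [-0.043  0.158 -0.053] 8.5167
```

Request:
{"method": "play_rows", "body": {"targets": [{"delta_pos": [0, 0, -0.004], "delta_rot": [0, 0, 0], "claw": 15}, {"delta_pos": [0, 0, -0.008], "delta_rot": [0, 0, 0], "claw": 15}, {"delta_pos": [0, 0, -0.012], "delta_rot": [0, 0, 0], "claw": 15}, {"delta_pos": [0, 0, -0.016], "delta_rot": [0, 0, 0], "claw": 15}, {"delta_pos": [0, 0, -0.02], "delta_rot": [0, 0, 0], "claw": 15}, {"delta_pos": [0, 0, -0.024], "delta_rot": [0, 0, 0], "claw": 15}, {"delta_pos": [0, 0, -0.028], "delta_rot": [0, 0, 0], "claw": 15}, {"delta_pos": [0, 0, -0.032], "delta_rot": [0, 0, 0], "claw": 15}, {"delta_pos": [0, 0, -0.036], "delta_rot": [0, 0, 0], "claw": 15}, {"delta_pos": [0, 0, -0.04], "delta_rot": [0, 0, 0], "claw": 15}, {"delta_pos": [0, 0, -0.043], "delta_rot": [0, 0, 0], "claw": 15}, {"delta_pos": [0, 0, -0.044], "delta_rot": [0, 0, 0], "claw": 15}, {"delta_pos": [0, 0, -0.044], "delta_rot": [0, 0, 0], "claw": 15}]}}

```text
time: 9.6
eef_pos: [0.4961, -0.195, 0.1908]
tcp_rot: [-0.059, 0.705, 0.059, 0.704]
contact_force: [-0.2, -1.6, -5.8]
opening: 0.289
```

```bash
python3 t.py
```

```text
jaw now 99.54 tilt 0.094 dpos [ 0.0004 -0.0001  0.0742] drot [ 0.0001 -0.0005 -0.0002] q6 -2.301
[ 0.4961 -0.195   0.1908] [-0.15 -1.58 -5.78] [-0.207  0.074 -0.082] 9.6
```

Request:
{"method": "play_rows", "body": {"targets": [{"delta_pos": [0, 0, -0.0015], "delta_rot": [0, 0, 0], "claw": 15}, {"delta_pos": [0, 0, -0.003], "delta_rot": [0, 0, 0], "claw": 15}, {"delta_pos": [0, 0, -0.0045], "delta_rot": [0, 0, 0], "claw": 15}, {"delta_pos": [0, 0, -0.006], "delta_rot": [0, 0, 0], "claw": 15}, {"delta_pos": [0, 0, -0.006], "delta_rot": [0, 0, 0], "claw": 15}]}}

```text
time: 10.02
eef_pos: [0.496, -0.195, 0.1845]
tcp_rot: [-0.059, 0.705, 0.059, 0.704]
contact_force: [0.1, -0.9, -6.3]
opening: 0.296
```

Request:
{"method": "play_rows", "body": {"targets": [{"delta_pos": [0, 0, -0.001], "delta_rot": [0, 0, 0], "claw": 15}, {"delta_pos": [0, 0, -0.002], "delta_rot": [0, 0, 0], "claw": 15}, {"delta_pos": [0, 0, -0.003], "delta_rot": [0, 0, 0], "claw": 15}, {"delta_pos": [0, 0, -0.004], "delta_rot": [0, 0, 0], "claw": 15}, {"delta_pos": [0, 0, -0.004], "delta_rot": [0, 0, 0], "claw": 15}]}}

```text
time: 10.43
eef_pos: [0.496, -0.195, 0.1803]
tcp_rot: [-0.059, 0.705, 0.059, 0.704]
contact_force: [1.2, -1.5, -6.3]
opening: 0.293
```

Request:
{"method": "play_rows", "body": {"targets": [{"delta_pos": [0, 0, -0.001], "delta_rot": [0, 0, 0], "claw": 15}, {"delta_pos": [0, 0, -0.002], "delta_rot": [0, 0, 0], "claw": 15}, {"delta_pos": [0, 0, -0.003], "delta_rot": [0, 0, 0], "claw": 15}, {"delta_pos": [0, 0, -0.003], "delta_rot": [0, 0, 0], "claw": 15}]}}

```text
time: 10.77
eef_pos: [0.496, -0.195, 0.1771]
tcp_rot: [-0.059, 0.705, 0.059, 0.704]
contact_force: [0.1, -0.8, -5.3]
opening: 0.294
```

Request:
{"method": "play_rows", "body": {"targets": [{"delta_pos": [0, 0, -0.001], "delta_rot": [0, 0, 0], "claw": 15}, {"delta_pos": [0, 0, -0.002], "delta_rot": [0, 0, 0], "claw": 15}, {"delta_pos": [0, 0, -0.003], "delta_rot": [0, 0, 0], "claw": 15}, {"delta_pos": [0, 0, -0.003], "delta_rot": [0, 0, 0], "claw": 15}]}}

```text
time: 11.1
eef_pos: [0.4962, -0.195, 0.1751]
tcp_rot: [-0.059, 0.705, 0.059, 0.704]
contact_force: [-2.8, 0.2, 1.2]
opening: 0.296
```

```bash
python3 t.py
```

```text
jaw now 99.53 tilt 0.078 dpos [ 0.0003 -0.0001  0.0899] drot [ 0.0001 -0.0004 -0.0002] q6 -2.301
[ 0.4962 -0.195   0.1751] [-2.85  0.16  1.2 ] [ 0.217  0.472 -0.045] 11.1
```

Request:
{"method": "play_rows", "body": {"targets": [{"delta_pos": [0, 0, -0.0015], "delta_rot": [0, 0, 0], "claw": 15}, {"delta_pos": [0, 0, -0.002], "delta_rot": [0, 0, 0], "claw": 15}, {"delta_pos": [0, 0, -0.0025], "delta_rot": [0, 0, 0], "claw": 15}, {"delta_pos": [0, 0, -0.0025], "delta_rot": [0, 0, 0], "claw": 15}]}}

```text
time: 11.43
eef_pos: [0.4963, -0.195, 0.1727]
tcp_rot: [-0.059, 0.705, 0.059, 0.704]
contact_force: [-3.0, 0.6, 0.9]
opening: 0.294
```

```bash
python3 t.py
```

```text
jaw now 99.53 tilt 0.074 dpos [ 0.0002 -0.0001  0.0923] drot [ 0.0001 -0.0004 -0.0002] q6 -2.301
[ 0.4963 -0.195   0.1727] [-2.99  0.6   0.88] [ 0.183  0.515 -0.043] 11.4333
```

Request:
{"method": "play_rows", "body": {"targets": [{"delta_pos": [-0.0004, 0, -0.0015], "delta_rot": [0, 0, 0], "claw": 15}, {"delta_pos": [-0.0004, 0, -0.002], "delta_rot": [0, 0, 0], "claw": 15}, {"delta_pos": [-0.0004, 0, -0.0025], "delta_rot": [0, 0, 0], "claw": 15}, {"delta_pos": [-0.0004, 0, -0.0025], "delta_rot": [0, 0, 0], "claw": 15}]}}

```text
time: 11.77
eef_pos: [0.4961, -0.195, 0.1701]
tcp_rot: [-0.059, 0.705, 0.059, 0.705]
contact_force: [-0.5, 1.5, 0.8]
opening: 0.294
```

Request:
{"method": "play_rows", "body": {"targets": [{"delta_pos": [0, 0, -0.001], "delta_rot": [0, 0, 0], "claw": 15}, {"delta_pos": [0, 0, -0.0015], "delta_rot": [0, 0, 0], "claw": 15}, {"delta_pos": [0, 0, -0.002], "delta_rot": [0, 0, 0], "claw": 15}, {"delta_pos": [0, 0, -0.002], "delta_rot": [0, 0, 0], "claw": 15}]}}

```text
time: 12.1
eef_pos: [0.4961, -0.195, 0.1679]
tcp_rot: [-0.059, 0.705, 0.059, 0.705]
contact_force: [-0.6, 0.7, 1.3]
opening: 0.294
```

```bash
python3 t.py
```

```text
jaw now 99.53 tilt 0.03 dpos [ 0.0004 -0.0001  0.0971] drot [ 0.0001 -0.0001 -0.0001] q6 -2.302
[ 0.4961 -0.195   0.1679] [-0.61  0.65  1.31] [0.221 0.35  0.009] 12.1
```

Down 7.5 mm with the load still at the sliding plateau; carrying on in 2 mm steps.

Request:
{"method": "play_rows", "body": {"targets": [{"delta_pos": [0, 0, -0.001], "delta_rot": [0, 0, 0], "claw": 15}, {"delta_pos": [0, 0, -0.0015], "delta_rot": [0, 0, 0], "claw": 15}, {"delta_pos": [0, 0, -0.002], "delta_rot": [0, 0, 0], "claw": 15}, {"delta_pos": [0, 0, -0.002], "delta_rot": [0, 0, 0], "claw": 15}]}}

```text
time: 12.43
eef_pos: [0.4961, -0.195, 0.1658]
tcp_rot: [-0.059, 0.705, 0.059, 0.705]
contact_force: [-0.9, 1.3, 0.9]
opening: 0.291
```

```bash
python3 t.py
```

```text
jaw now 99.52 tilt 0.027 dpos [ 0.0004 -0.0001  0.0992] drot [ 0.0001 -0.0001 -0.0001] q6 -2.302
[ 0.4961 -0.195   0.1658] [-0.86  1.33  0.9 ] [ 0.163  0.252 -0.027] 12.4333
```

Request:
{"method": "play_rows", "body": {"targets": [{"delta_pos": [0, 0, -0.001], "delta_rot": [0, 0, 0], "claw": 15}, {"delta_pos": [0, 0, -0.0015], "delta_rot": [0, 0, 0], "claw": 15}, {"delta_pos": [0, 0, -0.002], "delta_rot": [0, 0, 0], "claw": 15}, {"delta_pos": [0, 0, -0.002], "delta_rot": [0, 0, 0], "claw": 15}]}}

```text
time: 12.77
eef_pos: [0.4961, -0.195, 0.1637]
tcp_rot: [-0.059, 0.705, 0.059, 0.705]
contact_force: [-1.8, 1.6, 1.4]
opening: 0.291
```

```bash
python3 t.py
```

```text
jaw now 99.53 tilt 0.029 dpos [ 4.000e-04 -1.000e-04  1.013e-01] drot [ 0.0001 -0.0001 -0.0002] q6 -2.302
[ 0.4961 -0.195   0.1637] [-1.78  1.57  1.42] [ 0.204  0.248 -0.024] 12.7667
```

Request:
{"method": "play_rows", "body": {"targets": [{"delta_pos": [-0.0001, 0, -0.0005], "delta_rot": [0, 0, 0], "claw": 15}, {"delta_pos": [-0.0001, 0, -0.001], "delta_rot": [0, 0, 0], "claw": 15}, {"delta_pos": [-0.0001, 0, -0.0015], "delta_rot": [0, 0, 0], "claw": 15}, {"delta_pos": [-0.0001, 0, -0.0015], "delta_rot": [0, 0, 0], "claw": 15}]}}

```text
time: 13.1
eef_pos: [0.4961, -0.195, 0.1621]
tcp_rot: [-0.059, 0.705, 0.059, 0.705]
contact_force: [-0.4, 1.0, 2.1]
opening: 0.295
```

```bash
python3 t.py
```

```text
jaw now 99.53 tilt 0.026 dpos [ 4.000e-04 -1.000e-04  1.029e-01] drot [ 0.0001 -0.     -0.0002] q6 -2.302
[ 0.4961 -0.195   0.1621] [-0.39  0.99  2.05] [0.213 0.224 0.007] 13.1
```

Request:
{"method": "play_rows", "body": {"targets": [{"delta_pos": [0, 0, -0.0005], "delta_rot": [0, 0, 0], "claw": 15}, {"delta_pos": [0, 0, -0.001], "delta_rot": [0, 0, 0], "claw": 15}, {"delta_pos": [0, 0, -0.0015], "delta_rot": [0, 0, 0], "claw": 15}, {"delta_pos": [0, 0, -0.0015], "delta_rot": [0, 0, 0], "claw": 15}]}}

```text
time: 13.43
eef_pos: [0.4962, -0.1951, 0.1616]
tcp_rot: [-0.059, 0.705, 0.059, 0.705]
contact_force: [-2.9, 3.3, 5.9]
opening: 0.294
```

```bash
python3 t.py
```

```text
jaw now 99.53 tilt 0.025 dpos [ 0.0003 -0.      0.1034] drot [ 0.0001 -0.0001 -0.0001] q6 -2.302
[ 0.4962 -0.1951  0.1616] [-2.92  3.3   5.88] [ 0.56   0.667 -0.041] 13.4333
```

Bottomed: the force climbs instead of the lid moving, about 13.5 mm below its start. Load is now about 12 N; I'll bring it up towards 16 N.

Request:
{"method": "play_rows", "body": {"targets": [{"delta_pos": [-0.0003, 0.0003, -0.0016], "delta_rot": [0, 0, 0], "claw": 15}, {"delta_pos": [-0.0003, 0.0003, -0.0018], "delta_rot": [0, 0, 0], "claw": 15}, {"delta_pos": [-0.0003, 0.0003, -0.0018], "delta_rot": [0, 0, 0], "claw": 15}]}}

```text
time: 13.68
eef_pos: [0.4962, -0.195, 0.1615]
tcp_rot: [-0.059, 0.705, 0.058, 0.705]
contact_force: [-2.9, 2.4, 8.4]
opening: 0.295
```

```bash
python3 t.py
```

```text
jaw now 99.53 tilt 0.048 dpos [ 3.000e-04 -1.000e-04  1.035e-01] drot [ 0.0003 -0.     -0.0002] q6 -2.301
[ 0.4962 -0.195   0.1615] [-2.9   2.35  8.37] [ 0.475  0.773 -0.105] 13.6833
```

Request:
{"method": "play_rows", "body": {"targets": [{"delta_pos": [-0.0006, 0.0004, -0.002], "delta_rot": [0, 0, 0], "claw": 15}, {"delta_pos": [-0.0006, 0.0004, -0.0021], "delta_rot": [0, 0, 0], "claw": 15}, {"delta_pos": [-0.0006, 0.0004, -0.0021], "delta_rot": [0, 0, 0], "claw": 15}, {"delta_pos": [-0.0006, 0.0004, -0.0021], "delta_rot": [0, 0, 0], "claw": 15}]}}

```text
time: 14.02
eef_pos: [0.4962, -0.195, 0.1614]
tcp_rot: [-0.059, 0.704, 0.058, 0.705]
contact_force: [-4.0, 2.5, 9.7]
opening: 0.295
```

```bash
python3 t.py
```

```text
jaw now 99.53 tilt 0.105 dpos [ 3.000e-04 -1.000e-04  1.036e-01] drot [ 0.0005  0.0003 -0.0002] q6 -2.301
[ 0.4962 -0.195   0.1614] [-3.99  2.46  9.66] [ 0.496  0.789 -0.006] 14.0167
```

About 15.5 N now; holding it for 1.5 s.

Request:
{"method": "play_rows", "body": {"targets": [{"delta_pos": [-0.0007, 0.0004, -0.0021], "delta_rot": [0, 0, 0], "claw": 15}, {"delta_pos": [-0.0007, 0.0004, -0.0021], "delta_rot": [0, 0, 0], "claw": 15}, {"delta_pos": [-0.0007, 0.0004, -0.0021], "delta_rot": [0, 0, 0], "claw": 15}, {"delta_pos": [-0.0007, 0.0004, -0.0021], "delta_rot": [0, 0, 0], "claw": 15}, {"delta_pos": [-0.0007, 0.0004, -0.0021], "delta_rot": [0, 0, 0], "claw": 15}, {"delta_pos": [-0.0007, 0.0004, -0.0021], "delta_rot": [0, 0, 0], "claw": 15}, {"delta_pos": [-0.0007, 0.0004, -0.0021], "delta_rot": [0, 0, 0], "claw": 15}, {"delta_pos": [-0.0007, 0.0004, -0.0021], "delta_rot": [0, 0, 0], "claw": 15}, {"delta_pos": [-0.0007, 0.0004, -0.0021], "delta_rot": [0, 0, 0], "claw": 15}]}}

```text
time: 14.77
eef_pos: [0.4961, -0.195, 0.1614]
tcp_rot: [-0.06, 0.704, 0.058, 0.705]
contact_force: [-2.8, 1.9, 9.8]
opening: 0.293
```

Request:
{"method": "play_rows", "body": {"targets": [{"delta_pos": [-0.0007, 0.0004, -0.0021], "delta_rot": [0, 0, 0], "claw": 15}, {"delta_pos": [-0.0007, 0.0004, -0.0021], "delta_rot": [0, 0, 0], "claw": 15}, {"delta_pos": [-0.0007, 0.0004, -0.0021], "delta_rot": [0, 0, 0], "claw": 15}, {"delta_pos": [-0.0007, 0.0004, -0.0021], "delta_rot": [0, 0, 0], "claw": 15}, {"delta_pos": [-0.0007, 0.0004, -0.0021], "delta_rot": [0, 0, 0], "claw": 15}, {"delta_pos": [-0.0007, 0.0004, -0.0021], "delta_rot": [0, 0, 0], "claw": 15}, {"delta_pos": [-0.0007, 0.0004, -0.0021], "delta_rot": [0, 0, 0], "claw": 15}, {"delta_pos": [-0.0007, 0.0004, -0.0021], "delta_rot": [0, 0, 0], "claw": 15}, {"delta_pos": [-0.0007, 0.0004, -0.0021], "delta_rot": [0, 0, 0], "claw": 15}]}}

```text
time: 15.52
eef_pos: [0.4961, -0.1949, 0.1614]
tcp_rot: [-0.06, 0.704, 0.057, 0.706]
contact_force: [-3.2, 2.4, 9.1]
opening: 0.298
```

```bash
python3 t.py
```

```text
jaw now 99.52 tilt 0.257 dpos [ 0.0004 -0.0002  0.1036] drot [ 0.001   0.001  -0.0001] q6 -2.301
[ 0.4961 -0.1949  0.1614] [-3.22  2.36  9.09] [ 0.569  0.811 -0.014] 15.5167
```

Held about 15 N (vertical) for 1.5 s. Now unload, check and release.

Request:
{"method": "play_rows", "body": {"targets": [{"delta_pos": [0, 0, -0.0014], "delta_rot": [0.0005, 0.0005, 0], "claw": 15}, {"delta_pos": [0, 0, -0.0006], "delta_rot": [0.001, 0.001, 0], "claw": 15}, {"delta_pos": [0, 0, 0], "delta_rot": [0.001, 0.001, 0], "claw": 15}, {"delta_pos": [0, 0, 0], "delta_rot": [0.001, 0.001, 0], "claw": 15}]}}

```text
time: 15.85
eef_pos: [0.4961, -0.195, 0.1618]
tcp_rot: [-0.059, 0.705, 0.059, 0.705]
contact_force: [-2.8, 1.2, 4.7]
opening: 0.291
```

```bash
python3 t.py
```

```text
jaw now 99.52 tilt 0.022 dpos [ 4.000e-04 -1.000e-04  1.032e-01] drot [ 0.0001  0.0001 -0.0001] q6 -2.302
[ 0.4961 -0.195   0.1618] [-2.76  1.23  4.65] [ 0.311  0.549 -0.024] 15.85
```

Request:
{"method": "play_rows", "body": {"targets": [{"delta_pos": [-0.0003, 0.0001, 0.0004], "delta_rot": [0, 0, 0], "claw": 15}, {"delta_pos": [-0.0003, 0.0001, 0.0008], "delta_rot": [0, 0, 0], "claw": 15}, {"delta_pos": [-0.0003, 0.0001, 0.0008], "delta_rot": [0, 0, 0], "claw": 15}, {"delta_pos": [-0.0003, 0.0001, 0.0008], "delta_rot": [0, 0, 0], "claw": 15}]}}

```text
time: 16.18
eef_pos: [0.496, -0.195, 0.1622]
tcp_rot: [-0.059, 0.704, 0.058, 0.705]
contact_force: [0.4, 0.5, 0.5]
opening: 0.297
```

```bash
python3 t.py
```

```text
jaw now 99.52 tilt 0.064 dpos [ 5.000e-04 -1.000e-04  1.028e-01] drot [ 0.0002  0.0003 -0.0001] q6 -2.302
[ 0.496  -0.195   0.1622] [0.39 0.55 0.45] [ 0.122 -0.02  -0.056] 16.1833
```

Request:
{"method": "play_rows", "body": {"targets": [{"delta_pos": [0, 0, 0], "delta_rot": [0, 0, 0], "claw": 28}, {"delta_pos": [0, 0, 0], "delta_rot": [0, 0, 0], "claw": 32}, {"delta_pos": [0, 0, 0], "delta_rot": [0, 0, 0], "claw": 40}, {"delta_pos": [0, 0, 0], "delta_rot": [0, 0, 0], "claw": 50}, {"delta_pos": [0, 0, 0], "delta_rot": [0, 0, 0], "claw": 60}, {"delta_pos": [0, 0, 0], "delta_rot": [0, 0, 0], "claw": 60}, {"delta_pos": [0, 0, 0], "delta_rot": [0, 0, 0], "claw": 60}], "newtons": 20}}

```text
time: 16.77
eef_pos: [0.496, -0.1951, 0.1622]
tcp_rot: [-0.059, 0.704, 0.058, 0.705]
contact_force: [0.1, 0.2, 0.0]
opening: 0.703
```

```bash
python3 t.py
```

```text
jaw now 99.52 tilt 0.073 dpos [ 0.0005 -0.      0.1028] drot [ 0.0002  0.0003 -0.0001] q6 -2.302
[ 0.496  -0.1951  0.1622] [0.09 0.22 0.02] [-0.005  0.015 -0.033] 16.7667
```

Released cleanly (no force). Retreating upward, then a look.

Request:
{"method": "play_rows", "body": {"targets": [{"delta_pos": [0, 0, 0.01], "delta_rot": [0, 0, 0], "claw": 60}, {"delta_pos": [0, 0, 0.03], "delta_rot": [0, 0, 0], "claw": 60}, {"delta_pos": [0, 0, 0.06], "delta_rot": [0, 0, 0], "claw": 60}, {"delta_pos": [0, 0, 0.09], "delta_rot": [0, 0, 0], "claw": 60}, {"delta_pos": [0, 0, 0.12], "delta_rot": [0, 0, 0], "claw": 60}, {"delta_pos": [0, 0, 0.15], "delta_rot": [0, 0, 0], "claw": 60}, {"delta_pos": [0, 0, 0.16], "delta_rot": [0, 0, 0], "claw": 60}, {"delta_pos": [0, 0, 0.16], "delta_rot": [0, 0, 0], "claw": 60}, {"delta_pos": [0, 0, 0.16], "delta_rot": [0, 0, 0], "claw": 60}]}}

```text
time: 17.52
eef_pos: [0.4959, -0.195, 0.3222]
tcp_rot: [-0.059, 0.704, 0.058, 0.705]
contact_force: [0.4, -0.1, -0.5]
opening: 0.703
```

```bash
python3 - <<'E'
from h import *
A=ctrl.read_camera("side");W=ctrl.read_camera("wrist")
a=cv2.resize(A[140:260,270:390],(400,400),interpolation=cv2.INTER_CUBIC);w=cv2.resize(W,(400,250));w=cv2.copyMakeBorder(w,0,150,0,0,0)
cv2.imwrite("pics/end.png",np.hstack([a,w]));print(ctrl.get_state()["contact_force"])
E
```

```text
[ 0.00642292 -0.50567392 -0.71959941]
```

View pics/end.png

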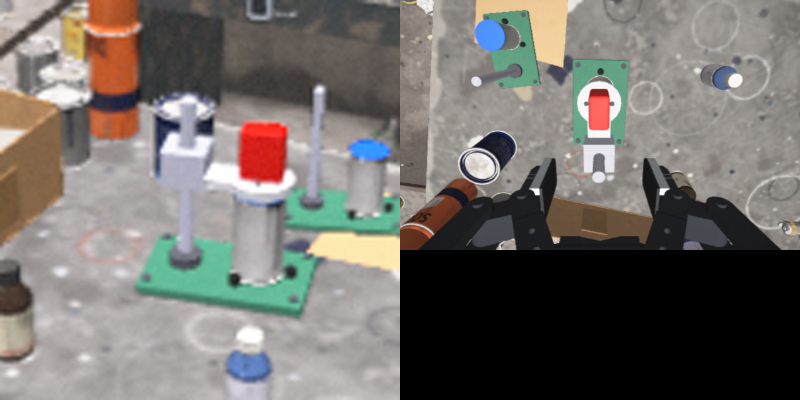

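The platen sits square on the rod, with the foot on the lid at crop (262,185) and the block on the rod at (186,150). Bottles and navy tin are upright and unmoved. Handing in.

```bash
python3 -c "
from plant import ctrl
print(ctrl.sign_off())"
```

```text
the job is handed in; nothing more can be done
None
```

The mixing tin is closed and the job is handed in, at about 17.6 s on the robot's clock; sign-off reports no verdict.

- **Right press:** I used the larger of the two presses. Its lid measured 55 mm across and its tin-to-rod distance 73 mm, against 57 and 75 mm given. The small press's lid was only about 41 mm.
- **Threading and pressing:** The platen went over the rod with no axial contact. It met the lid at about 125 mm, and the lid slid at about 7 N. It bottomed about 13.5 mm further down, where the force climbed instead of the lid moving.
- **Hold:** I pressed with about 15–15.5 N for roughly 1.5 s, slightly under the 16 N asked for. These figures are the wrist force plus the platen's weight, read only at the end of each move call.
- **Side force:** There was also 3–5 N of sideways force on the rod while pressing. It barely changed when I tried to ease it. Even with that added, the highest estimate stayed around 16–20 N, below the 25 N limit.
- **Last checks:** The wrist force was near zero after release. The final pictures show the platen square on the rod with its foot on the lid, the gripper clear above it, and both bottles and the navy tin upright and apparently unmoved. I judged the last points by eye, not by measurement.
- **Disagreement:** The fixed cameras and the wrist camera put the bore about 4 mm apart before the lift. I went with the wrist camera, and both fixed views then agreed with it to within about a pixel above the rod.

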